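# Wedge the rocking tool case

### The arm

A 7-joint arm with a two-finger parallel gripper is mounted at the origin on the work surface. World frame = base frame: x ahead of the robot, y to its left, z up, the work surface at z = 0. Lengths are in m, angles in rad, forces in N, time in s.
With the tool pointing down it reaches from about 0.35 to 0.9 m from the base axis. Payload 8.1 kg.
Tool frame: the origin (TCP) lies midway between the tips of the shut fingers; the grasp point (between the pads) lies 19 mm behind it; z points along the fingers, y is the direction in which the jaws open and shut (so a half turn about z gives the same grasp; the last joint's range is limited). The gripper opens to 85 mm and grips with 20 to 120 N. Pads are 22 mm wide; open, the fingers measure 114 mm over their backs; the gripper's body (76 mm by 85 mm) begins 54 mm behind the grasp point. The pads swing forward as they close: fully open they stand 13 mm farther back than shut.
Start: joints at [1.207, 0.434, 0.025, 1.573, -0.012, 1.134, -0.075], TCP at [0.161, -0.604, 0.231] pointing down, gripper open.
Joint ranges: [-2.62, 2.62], [-0.44, 2.09], [-1.27, 1.32], [0.08, 2.57], [-1.32, 4.46], [0.12, 2], [-2.74, 2.74]. Speed limits (rad/s): [2.22, 2.22, 3.01, 3.01, 3.14, 3.14, 3.14].

### API

Orientations are given as a unit quaternion [x, y, z, w].
In Python, from cell import get_obs, snapshot, calibration, job_done gives the robot as it stands.
- The arm moves only by the tool step_arm, never from a script. Its argument "targets" is a list of rows, each a list of 7 numbers: the shift along the tool's x, y, z each as a share of 0.05 m, from -1 to 1, then the turn, a rotation vector about the tool's x, y, z each as a share of pi/2 rad, from -1 to 1, then the opening, from -1 (shut) to 1 (fully open). In form: [[tx, ty, tz, rx, ry, rz, claw], ...]. A call has 1 to 12 rows; each row shifts and turns the pose as measured when the row begins, along the tool's axes as they then stand; what a row does not reach is not made up. A row lasts 1/10 s, in which the tool goes at most 50 mm and 8.59 degrees, less where a joint would pass 70% of its speed; a pose out of reach is approached as far as the arm can. A call with a number of a shift or a turn outside -1 to 1 is refused whole. A call with a gripper value outside its range is refused whole. The fingers move at their own pace and stop on an object; the grip force is fixed at half the most. Time passes only in rows, so rows that do not move let the fingers close. It gives the time, the measured TCP pose, the force and the opening at its end, in the units of the state.
- get_obs(): the state, without advancing time (a new reading comes with each control period).
- snapshot(name): name is "scene" or "top"; returns (picture, depth): 384x512x3 uint8, blue, green, red; 384x512 float32, m along the optical axis (not along the pixel's ray), 0 where there is no reading.
- calibration(name): a dict with "fx", "fy", "cx", "cy" (pixels), "D" ([k1, k2, p1, p2, k3] as OpenCV has them; the pictures are not rectified), "view" (4x4, takes a point from world to camera coordinates). Camera axes: x right, y up, looking along -z (the intrinsics and any distortion apply to the point x, -y, -z); pixel columns grow to the right and rows downward; lengths in m; the calibration is good to about 2 mm. A picture is of the moment at which its call begins. calibration takes no time and is no camera call.
- job_done(): hands the job in, once; it reports no verdict.
The state is a dict: "time_s": time; "q": joint angles; "dq": joint speeds; "effort": joint torques, N m; "tcp_pos": TCP position; "eef_rot": TCP orientation; "ft_force": force on the tool from outside, world axes, zero at the start; "wrist_torque": the same for the moment, N m; "opening": finger opening in m.
Only numpy, scipy, OpenCV 4.12 (cv2) and the standard library are available. Lean on these libraries where they do the work, as an engineer would, in place of code of your own. Each camera call takes 0.05 s, during which the arm holds its last target.

### The job

The carver's tool case rocks because its front right foot, the one the wooden wedge points at, is too short. Push the wedge along the bench under that foot with your fingertips, never lifting the wedge, until the case no longer rocks: jammed snugly, but not so far that the case is jacked out of level or shoved out of place. Then press down firmly on the lid above that foot to prove that it stands firm, let go, and leave the other things on the bench where they are.

Things in the scene. Friction and masses are not known exactly. Their poses are not given: they have to be found in the camera images.
- chest: Flat closed wooden tool case (chest), 2.2 kg, 75 mm high, on four 40 x 40 x 25 mm square corner feet. x: from its drawer front (facing the robot) to its back; y: to the robot's left; z up. Origin: on the bench below the middle of the front edge of the SHORT foot (front right), which covers x 0 to 40, y -20 to 20 mm. Box and lid cover x -3 to 243, y -23 to 323 mm. It starts level on the other three feet.
- press_spot (a point): Point on top of the case's lid right above the centre of the short foot, 75 mm above the bench, 20 mm along the case's x from its origin. The sole of that foot hangs 5 to 9 mm above the bench (differs every time): pressed here with 5 to 8 N the case rocks down until the sole meets the bench; released it rocks back.
- wedge: Loose plain wooden wedge, 90 g, 120 mm long (x), 50 mm wide (y), flat underside; its top slopes straight from 3 mm thick at the tip (+x end) to 21 mm at the heel (-x end, a flat upright face). Origin: centre of its underside. It lies flat on the bench in front of the short foot, tip 15 to 45 mm before the foot and pointing at it, its axis within 0.1 rad of the case's x axis.
- wedge_heel (a point): Middle of the wedge's upright heel face (50 mm wide, 21 mm high), 10.5 mm above the bench: the place to push. The wedge slides with about 1 N; once it meets the sole the resistance rises steeply, to over 5 N within a few mm.
- wedge_tip (a point): Middle of the wedge's thin tip edge, 1.5 mm above the bench.
- chisel: Bystander: chisel with a 140 mm light wooden handle 22 mm thick lying on the bench, left of the wedge. Origin on the bench below the handle's middle, x towards the blade.
- gouge: Bystander: gouge with a 130 mm brown wooden handle 24 mm thick lying on the bench, right of the wedge. Origin and axes as for the chisel.
- blank: Bystander: carving blank, wooden block 110 x 65 x 45 mm on the bench right of the case. Origin: centre of its underside.
There are look-alikes about, which are no part of the job. Leave any red or white look-alike of the wedge alone.

How it is judged:
On the way:
1. with the wedge under the short foot, the lid is pressed down above that foot and the case stays level, the wedge carrying the load (contact force between the fingers and chest above 4 N and contact force between wedge and chest above 2 N and angle between chest's own z axis and vertical below 0.01 rad and horizontal distance between the grasp point and press_spot below 0.06 m and x of wedge_tip in the frame of chest above 0.006 m and y of wedge_tip in the frame of chest between -0.022 and 0.022 m), for 0.2 s.
At the end, for the whole second after the job is handed in: Wedge flat on the bench, tip 6 mm or more under the short foot, within 22 mm of its middle, bearing on it (over 0.3 N); case level within 0.01 rad, at rest, within 20 mm of its first place; bystanders within 20 mm of theirs. Before: lid pressed there with over 4 N for 0.2 s without rocking (x of wedge_tip in the frame of chest above 0.006 m and y of wedge_tip in the frame of chest between -0.022 and 0.022 m and contact force between wedge and chest above 0.3 N and angle between chest's own z axis and vertical below 0.01 rad and height (world z) of wedge below 0.006 m and distance of each of chest, chisel, gouge, blank from where it was at the start of the episode below 0.02 m and linear speed of each of chest, wedge below 0.01 m/s); the robot touches nothing.
It fails at once if the wedge is lifted or tipped off the bench (height (world z) of wedge above 0.015 m or angle between wedge's own z axis and vertical above 0.2 rad).
It fails at once if the case is shoved more than 30 mm or tipped (distance of chest from where it was at the start of the episode above 0.03 m or angle between chest's own z axis and vertical above 0.12 rad).
It fails at once if a bystander is shoved more than 30 mm (distance of any of chisel, gouge, blank from where it was at the start of the episode above 0.03 m).
It also fails if it takes over 38 s, if anything falls off the work surface, if the arm or the gripper's body presses on something with over 40 N, if the wrist force passes 120 N, or if a joint passes its speed limit or range.

## Working session

There is one attempt and no reset: what is moved stays moved. The work goes in short steps, Python scripts to look and compute and a tool call to move; the robot and the scene stay as the last step left them, time stands still between calls to the robot, and variables do not carry over. Pictures are saved under pics/ and viewed, and the job is handed in when it is done.

Besides the shell and the picture viewer there is one more tool, called after "Call:" as name([rows], argument=value, ...), one row to a line, values as JSON. step_arm: Moves the arm, as the interface text tells. Shift numbers are shares of 0.05 m and turn numbers shares of pi/2 rad, none past 1 either way. Its arguments: {"type":"object","properties":{"targets":{"type":"array","items":{"type":"array","items":{"type":"number"}}}},"required":["targets"]}

```bash
ls; mkdir -p pics
python3 - <<'E'
from cell import *
import cv2,numpy as np
o=get_obs();print({k:np.round(v,3).tolist() for k,v in o.items()})
for n in("scene","top"):
    p,d=snapshot(n);cv2.imwrite(f"pics/{n}0.png",p);np.save(f"pics/{n}0.npy",d);c=calibration(n);print(n,{k:np.round(v,3).tolist() for k,v in c.items()})
E
```

```text
pics
{'time_s': 0.0, 'q': [1.207, 0.435, 0.025, 1.574, -0.012, 1.134, -0.075], 'dq': [0.001, 0.0, -0.001, 0.002, 0.001, 0.001, -0.0], 'effort': [0.0, -67.047, 1.025, -31.621, 0.016, 0.013, 0.0], 'tcp_pos': [0.161, -0.603, 0.23], 'eef_rot': [0.992, 0.13, -0.0, -0.001], 'ft_force': [-0.869, 0.333, 0.141], 'wrist_torque': [-0.01, -0.036, -0.01], 'opening': 0.085}
scene {'fx': 397.389, 'fy': 397.389, 'cx': 255.946, 'cy': 193.514, 'D': [-0.139, 0.0, 0.0, 0.0, 0.0], 'view': [[0.364, 0.931, -0.012, -0.198], [-0.586, 0.239, 0.774, 0.26], [0.724, -0.275, 0.633, -1.382], [0.0, 0.0, 0.0, 1.0]]}
top {'fx': 495.774, 'fy': 495.774, 'cx': 256.252, 'cy': 200.605, 'D': [-0.121, 0.0, 0.0, 0.0, 0.0], 'view': [[-0.029, -1.0, -0.004, -0.015], [0.994, -0.029, 0.107, -0.559], [-0.107, -0.001, 0.994, -1.28], [0.0, 0.0, 0.0, 1.0]]}
```

View pics/scene0.png

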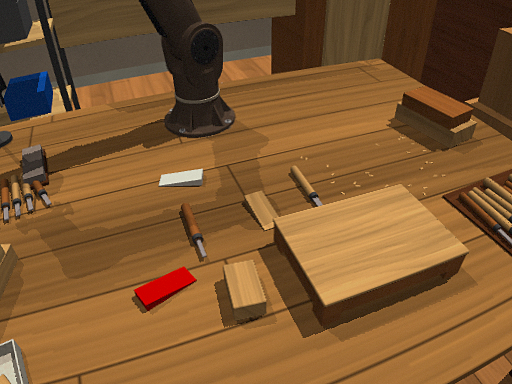

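View pics/top0.png

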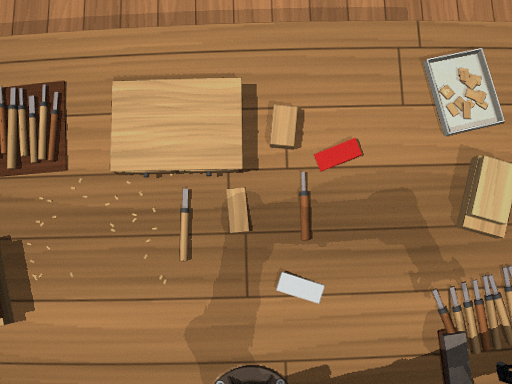

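The top view shows the plain wooden wedge at about (237,210), with its tip up towards the case's front right corner at (241,171). What could be mistaken for it:
- the red wedge at (338,154)
- the white wedge at (300,287)
- the blank at (284,126)
- the pale block at (487,195)

I choose the plain wooden one at (237,210), and check it in a close crop.

```bash
cat > h.py <<'E'
import cv2,numpy as np
from cell import *
def ray(n,uv):
    c=calibration(n);K=np.array([[c['fx'],0,c['cx']],[0,c['fy'],c['cy']],[0,0,1]])
    p=cv2.undistortPoints(np.array(uv,float).reshape(-1,1,2),K,np.array(c['D'],float)).reshape(-1,2)
    V=np.array(c['view']);R=V[:3,:3]
    d=np.c_[p[:,0],-p[:,1],-np.ones(len(p))]@R
    return -R.T@V[:3,3],d
def cast(n,uv,z):
    o,d=ray(n,uv);z=np.broadcast_to(z,len(d));return o+d*((z-o[2])/d[:,2])[:,None]
def depthpt(n,uv,D):
    o,d=ray(n,uv);uv=np.array(uv).reshape(-1,2);return o+d*np.array([D[int(v),int(u)] for u,v in uv])[:,None]
E
python3 - <<'E'
import cv2
p=cv2.imread('pics/top0.png');s=cv2.imread('pics/scene0.png')
a=cv2.resize(p[140:245,175:315],None,fx=5,fy=5,interpolation=cv2.INTER_CUBIC);cv2.imwrite('pics/topc.png',a)
a=cv2.resize(s[150:260,170:330],None,fx=5,fy=5,interpolation=cv2.INTER_CUBIC);cv2.imwrite('pics/scenec.png',a)
E
```

```text
(no output)
```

View pics/topc.png

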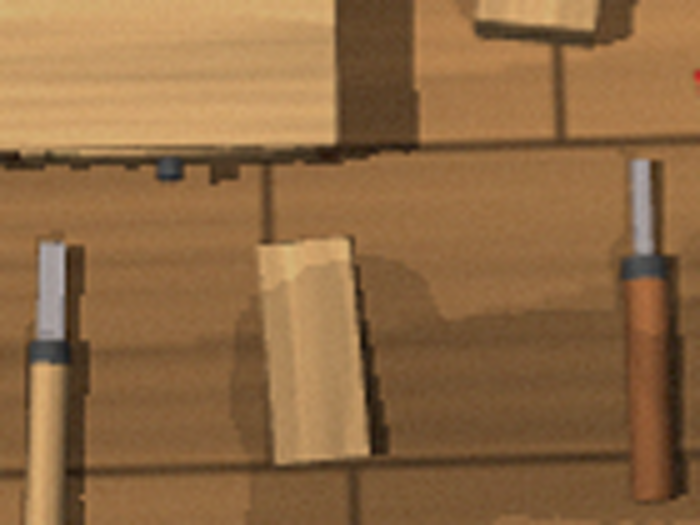

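View pics/scenec.png

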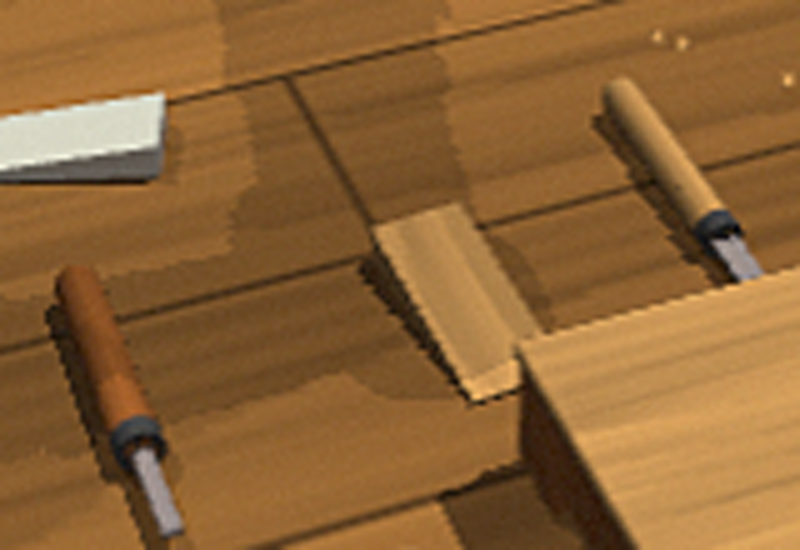

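The crops show the plain wooden wedge. Its tip edge runs (227,189)–(245,188) and its heel (230,233)–(249,231) in the top view, and the scene view shows the thin end towards the case. Next I measure everything.

```bash
cat >> h.py <<'E'
def zmap(n,D):
    vv,uu=np.mgrid[0:384,0:512];o,d=ray(n,np.c_[uu.ravel(),vv.ravel()])
    return (o+d*D.reshape(-1,1)).reshape(384,512,3)
def chest(n,D):
    P=zmap(n,D);m=(abs(P[...,2]-.075)<.012)&(P[...,0]>.3)&(abs(P[...,1])<.45)
    m=cv2.morphologyEx(m.astype(np.uint8),cv2.MORPH_OPEN,np.ones((5,5)))
    k,l,st,_=cv2.connectedComponentsWithStats(m);i=1+np.argmax(st[1:,4]);m=(l==i)
    c=max(cv2.findContours(m.astype(np.uint8),cv2.RETR_EXTERNAL,cv2.CHAIN_APPROX_NONE)[0],key=len).reshape(-1,2)
    w=cast(n,c,.075)[:,:2];r=cv2.minAreaRect((w*1000).astype(np.float32));X=P[m]
    A=np.c_[X[:,:2],np.ones(len(X))];f=np.linalg.lstsq(A,X[:,2],rcond=None)[0]
    return r,cv2.boxPoints(r),f,np.median(X[:,2])
E
python3 - <<'E'
from h import *
D=np.load('pics/top0.npy')
r,b,f,z=chest('top',D);print(r,b.round(1),f,z)
w=cast('top',[[227-.1,188.9],[244.7,187.3],[229.9,232.7],[248.5,231.1]],[.003,.003,.021,.021]);print(w.round(4))
t=w[:2].mean(0);h=w[2:].mean(0);print('tip',t,'heel',h,np.linalg.norm(t-h),np.arctan2(*(t-h)[[1,0]]),np.linalg.norm(w[0]-w[1]),np.linalg.norm(w[2]-w[3]))
P=zmap('top',D)
for u,v in [(236,191),(237,200),(238,210),(239,220),(239,229),(260,210),(180,120)]:print(u,v,P[v,u].round(4))
# chisel, gouge approx
print(cast('top',[[183,258],[186,210],[306,240],[304,196]],.012).round(3))
Ds=np.load('pics/scene0.npy');print(depthpt('scene',[[360,230],[262,205],[255,203],[215,220]],Ds).round(3))
s=lambda x,y:[170+x/5-.4,150+y/5-.4]
print('scene wedge',cast('scene',[s(475,402),s(375,228),s(460,205)],[.003,.021,.021]).round(4))
print('scene lid corner',cast('scene',[s(518,345)],.075).round(4))
E
```

```text
((762.274169921875, 172.64569091796875), (346.3056335449219, 246.5819549560547), 89.16818237304688) [[636.5   1.3]
 [883.   -2.3]
 [888.1 344. ]
 [641.5 347.6]] [ 0.00011849 -0.0004209   0.07517578] 0.07518815799433076
[[ 0.5951  0.0468  0.003 ]
 [ 0.598  -0.0014  0.003 ]
 [ 0.4757  0.0405  0.021 ]
 [ 0.4785 -0.0088  0.021 ]]
tip [0.59651584 0.02270796 0.003     ] heel [0.47708937 0.01587155 0.021     ] 0.1209686667216366 0.05718124118005526 0.04835247481907733 0.04937270953904416
236 191 [0.5884 0.0223 0.0049]
237 200 [0.5635 0.0201 0.0079]
238 210 [0.536  0.0179 0.0128]
239 220 [0.5092 0.0159 0.013 ]
239 229 [0.4847 0.0162 0.0216]
260 210 [ 0.5356 -0.041  -0.0019]
180 120 [0.7704 0.1611 0.0765]
[[ 0.412  0.167  0.012]
 [ 0.54   0.157  0.012]
 [ 0.451 -0.161  0.012]
 [ 0.569 -0.16   0.012]]
[[ 0.743  0.162  0.076]
 [ 0.524  0.024  0.016]
 [ 0.514  0.009  0.019]
 [ 0.516 -0.098  0.   ]]
scene wedge [[ 0.5973  0.001   0.003 ]
 [ 0.4771 -0.0053  0.021 ]
 [ 0.4761  0.0423  0.021 ]]
scene lid corner [[0.6391 0.0042 0.075 ]]
```

Call:
step_arm([
  [0, 0, 0, 0, 0, 0.045, -1],
  [0, 0, 0, 0, 0, 0.045, -1],
  [0, 0, 0, 0, 0, 0.045, -1],
])

```text
time_s: 0.4
tcp_pos: [0.1606, -0.6026, 0.2291]
eef_rot: [1.0, 0.021, -0.001, -0.002]
ft_force: [1.1, 1.0, 0.2]
opening: 0.0437
```

```bash
cat > go.py <<'E'
import sys
from h import *
from scipy.spatial.transform import Rotation as R
o=get_obs();r=R.from_quat(o['eef_rot']);M=r.as_matrix();p=np.array(o['tcp_pos'])
print('t',o['time_s'],'p',p.round(4),'yaw',round(float(np.arctan2(M[1,0],M[0,0])),4),'zax',M[:,2].round(4),'F',np.round(o['ft_force'],2),'op',o['opening'])
if len(sys.argv)>3:
    t=np.array([float(a) for a in sys.argv[1:4]]);print('tool shift in rows of 0.05:',(M.T@(t-p)/.05).round(3))
    if len(sys.argv)>4:
        y=float(sys.argv[4]);G=R.from_euler('z',y)*R.from_quat([1,0,0,0]);print('rot shares',((r.inv()*G).as_rotvec()/(np.pi/2)).round(4))
E
python3 go.py 0.43 0.013 0.12 0.055
```

```text
t 0.4 p [ 0.1606 -0.6026  0.2291] yaw 0.0424 zax [-0.0013  0.0042 -1.    ] F [1.15 0.99 0.17] op 0.043710364376760694
tool shift in rows of 0.05: [  5.909 -12.062   2.227]
rot shares [-0.0027  0.0007 -0.008 ]
```

Call:
step_arm([
  [0.45, -0.9, 0, 0, 0, 0, -1],
  [0.45, -0.9, 0, 0, 0, 0, -1],
  [0.45, -0.9, 0, 0, 0, 0, -1],
  [0.45, -0.9, 0, 0, 0, 0, -1],
  [0.45, -0.9, 0, 0, 0, 0, -1],
  [0.45, -0.9, 0, 0, 0, 0, -1],
  [0.45, -0.9, 0, 0, 0, 0, -1],
  [0.45, -0.9, 0, 0, 0, 0, -1],
  [0.45, -0.9, 0, 0, 0, 0, -1],
  [0.45, -0.9, 0, 0, 0, 0, -1],
])

```text
time_s: 1.4
tcp_pos: [0.3626, -0.1483, 0.2265]
eef_rot: [1.0, 0.014, -0.003, -0.002]
ft_force: [1.0, -0.7, 0.7]
opening: -0.0003
```

```bash
python3 go.py 0.43 0.013 0.10 0.055
```

```text
t 1.4 p [ 0.3626 -0.1483  0.2265] yaw 0.028 zax [-0.0059  0.0036 -1.    ] F [ 1.01 -0.72  0.73] op -0.0002758316967863498
tool shift in rows of 0.05: [ 1.453 -3.178  2.534]
rot shares [-0.0024  0.0036 -0.0172]
```

Call:
step_arm([
  [0.36, -0.8, 0.1, 0, 0, -0.006, -1],
  [0.36, -0.8, 0.5, 0, 0, -0.006, -1],
  [0.36, -0.8, 0.8, 0, 0, -0.005, -1],
  [0.36, -0.8, 0.8, 0, 0, 0, -1],
  [0, 0, 0.3, 0, 0, 0, -1],
  [0, 0, 0, 0, 0, 0, -1],
])

```text
time_s: 2.0
tcp_pos: [0.4248, 0.0116, 0.1146]
eef_rot: [0.999, 0.033, 0.001, -0.003]
ft_force: [-0.9, -0.2, 0.7]
opening: 0.0005
```

```bash
python3 go.py 0.435 0.0135 0.006 0.055
```

```text
t 2.0 p [0.4248 0.0116 0.1146] yaw 0.0656 zax [ 9.0e-04  5.9e-03 -1.0e+00] F [-0.91 -0.22  0.75] op 0.000536122026837675
tool shift in rows of 0.05: [ 0.203 -0.012  2.172]
rot shares [-0.0037 -0.0008  0.0067]
```

Call:
step_arm([
  [0.1, 0, 0.6, -0.003, 0, 0.005, -1],
  [0.05, 0, 0.6, 0, 0, 0, -1],
  [0, 0, 0.6, 0, 0, 0, -1],
  [0, 0, 0.2, 0, 0, 0, -1],
  [0, 0, 0, 0, 0, 0, -1],
])

```text
time_s: 2.5
tcp_pos: [0.4356, 0.0098, 0.0152]
eef_rot: [1.0, 0.027, 0.003, 0.0]
ft_force: [0.2, 0.3, -0.1]
opening: -0.0002
```

```bash
python3 go.py 0.46 0.0150 0.006 0.055;python3 - <<'E'
from h import *
p,d=snapshot('scene');cv2.imwrite('pics/s1.png',cv2.resize(p[110:270,150:350],None,fx=4,fy=4))
E
```

```text
t 2.5 p [0.4356 0.0098 0.0152] yaw 0.0536 zax [ 6.1e-03 -6.0e-04 -1.0e+00] F [ 0.17  0.34 -0.1 ] op -0.00020843456757274568
tool shift in rows of 0.05: [ 0.492 -0.078  0.188]
rot shares [ 0.0006 -0.0039 -0.0009]
```

View pics/s1.png

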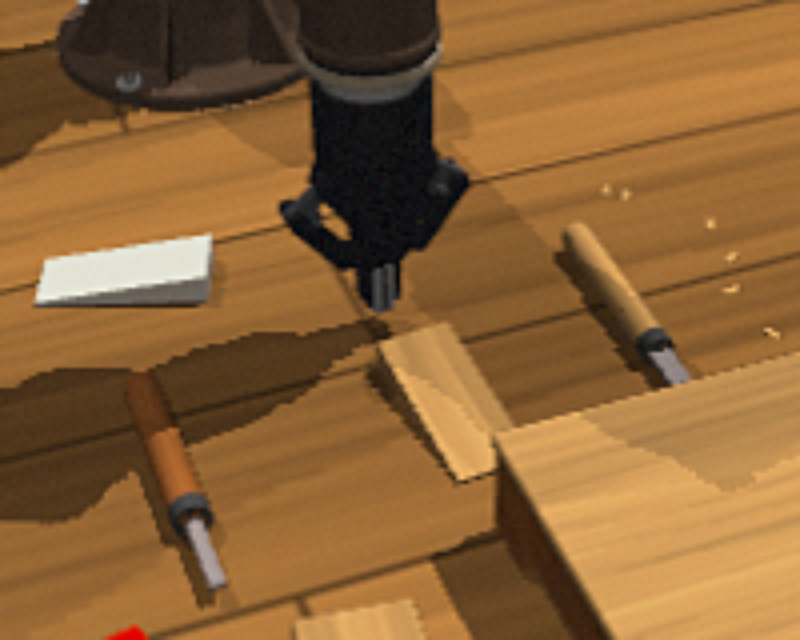

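The scene crop shows the shut fingers low over the bench behind the heel, at about (244,185) in full-image pixels. The wedge has not moved. I lower the fingers and close in.

Call:
step_arm([
  [0.1, -0.08, 0.16, 0, -0.003, 0, -1],
  [0.1, 0, 0, 0, 0, 0, -1],
  [0.1, 0, 0, 0, 0, 0, -1],
  [0.1, 0, 0, 0, 0, 0, -1],
])

```text
time_s: 2.95
tcp_pos: [0.4596, 0.0148, 0.0112]
eef_rot: [1.0, 0.026, 0.004, 0.001]
ft_force: [0.8, 0.2, -0.4]
opening: 0.0
```

```bash
python3 go.py 0.48 0.0165 0.007 0.055
```

```text
t 2.95 p [0.4596 0.0148 0.0112] yaw 0.0521 zax [ 0.0077 -0.001  -1.    ] F [ 0.8   0.25 -0.38] op 1.3157387843471058e-05
tool shift in rows of 0.05: [ 0.408 -0.013  0.088]
rot shares [ 0.0009 -0.0049 -0.0018]
```

Call:
step_arm([
  [0.12, 0, 0.05, 0, -0.005, -0.002, -1],
  [0.12, 0, 0.03, 0, 0, 0, -1],
  [0.12, 0, 0, 0, 0, 0, -1],
  [0.12, 0, 0, 0, 0, 0, -1],
  [0.12, 0, 0, 0, 0, 0, -1],
  [0.12, 0, 0, 0, 0, 0, -1],
])

```text
time_s: 3.55
tcp_pos: [0.4988, 0.0167, 0.0074]
eef_rot: [1.0, 0.028, -0.001, 0.001]
ft_force: [-1.0, -0.9, 0.7]
opening: -0.0002
```

```bash
python3 go.py 0.51 0.018 0.007 0.055;python3 - <<'E'
from h import *
p,d=snapshot('scene');cv2.imwrite('pics/s2.png',cv2.resize(p[110:270,150:350],None,fx=4,fy=4))
p,d=snapshot('top');cv2.imwrite('pics/t2.png',cv2.resize(p[140:245,175:315],None,fx=5,fy=5))
E
```

```text
t 3.55 p [0.4988 0.0167 0.0074] yaw 0.0552 zax [-0.001  -0.0017 -1.    ] F [-1.05 -0.89  0.7 ] op -0.00019854220241958338
tool shift in rows of 0.05: [ 0.226 -0.014  0.008]
rot shares [0.001  0.0007 0.0001]
```

View pics/s2.png

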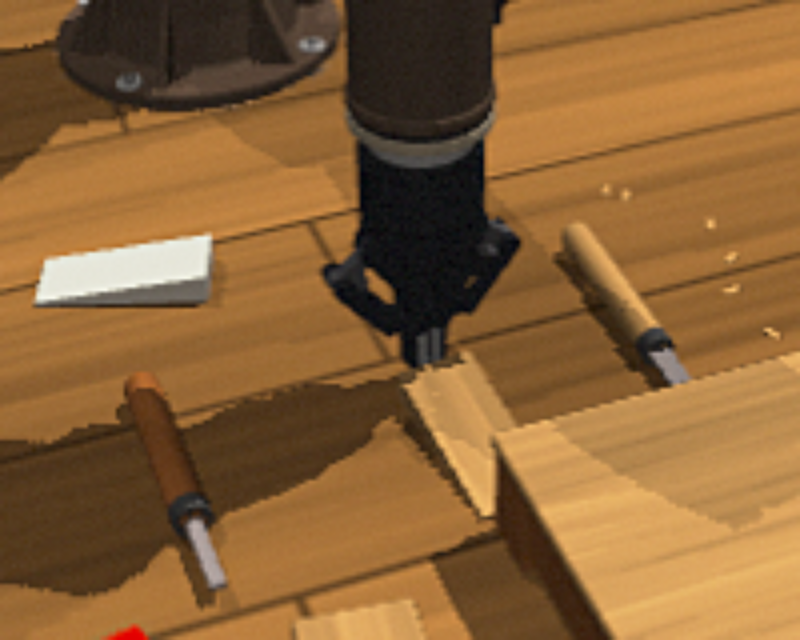

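View pics/t2.png

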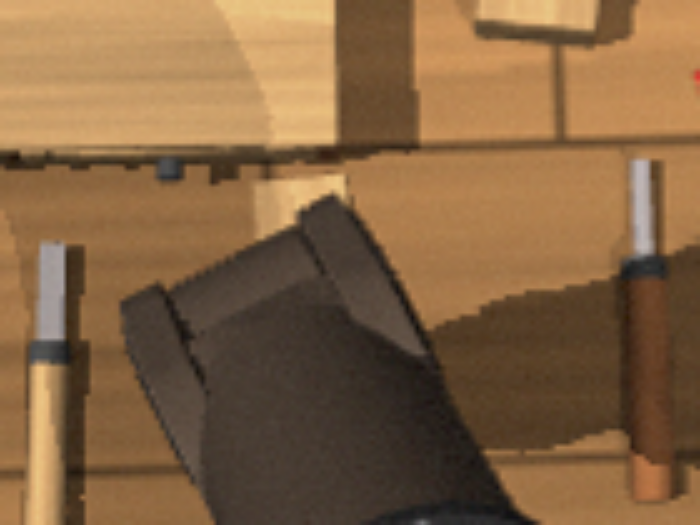

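The views show the fingers flush on the heel and the tip edge at about (234,175) in the top view. That is world x ≈ 0.63, just before the foot front at 0.640. From here I go on in small steps and watch the force.

Call:
step_arm([
  [0.1, 0, 0, 0, 0, 0, -1],
  [0.1, 0, 0, 0, 0, 0, -1],
  [0.1, 0, 0, 0, 0, 0, -1],
])

```text
time_s: 3.95
tcp_pos: [0.5145, 0.0176, 0.0074]
eef_rot: [1.0, 0.028, -0.0, 0.001]
ft_force: [-1.2, 0.4, 0.4]
opening: 0.0004
```

```bash
python3 go.py 0.53 0.02 0.007 0.05
```

```text
t 3.95 p [0.5145 0.0176 0.0074] yaw 0.0552 zax [-9.0e-04 -1.7e-03 -1.0e+00] F [-1.22  0.43  0.43] op 0.00038253887333906836
tool shift in rows of 0.05: [ 0.312 -0.031  0.007]
rot shares [0.001  0.0006 0.0033]
```

Call:
step_arm([
  [0.06, 0, 0, 0, 0, 0, -1],
  [0.06, 0, 0, 0, 0, 0, -1],
])

```text
time_s: 4.15
tcp_pos: [0.5214, 0.018, 0.0074]
eef_rot: [1.0, 0.028, -0.0, 0.001]
ft_force: [-0.4, 0.1, 0.9]
opening: 0.0
```

Call:
step_arm([
  [0.06, 0, 0, 0, 0, 0, -1],
])

```text
time_s: 4.25
tcp_pos: [0.5239, 0.0181, 0.0072]
eef_rot: [1.0, 0.028, -0.001, 0.001]
ft_force: [-7.7, 0.2, 5.9]
opening: -0.0
```

Call:
step_arm([
  [0.06, 0, 0, 0, 0, 0, -1],
])

```text
time_s: 4.35
tcp_pos: [0.5243, 0.018, 0.0068]
eef_rot: [1.0, 0.028, -0.004, 0.001]
ft_force: [-13.0, 0.2, 10.3]
opening: -0.0001
```

Contact: the force climbed steeply at TCP x = 0.524, which puts the tip about 15 mm under the foot. I check by eye before going further.

```bash
python3 go.py;python3 - <<'E'
from h import *
p,d=snapshot('scene');cv2.imwrite('pics/s3.png',cv2.resize(p[150:260,200:320],None,fx=5,fy=5))
p,d=snapshot('top');cv2.imwrite('pics/t3.png',cv2.resize(p[140:245,175:315],None,fx=5,fy=5))
r,b,f,z=chest('top',d);print(r,b.round(1),f,z)
E
python3 go.py
```

```text
t 4.35 p [0.5243 0.018  0.0068] yaw 0.0553 zax [-0.0071 -0.003  -1.    ] F [-13.     0.17  10.29] op -6.582067651271021e-05
((762.2750244140625, 172.6608428955078), (346.3401794433594, 246.59339904785156), 89.15277862548828) [[636.4   1.3]
 [883.   -2.3]
 [888.1 344. ]
 [641.6 347.6]] [-4.17072304e-05 -3.77743808e-04  7.53316026e-02] 0.07524485069864284
t 4.45 p [0.5243 0.018  0.0067] yaw 0.0554 zax [-0.007  -0.0029 -1.    ] F [-7.51 -0.48  5.12] op 4.857899130201069e-05
```

View pics/s3.png

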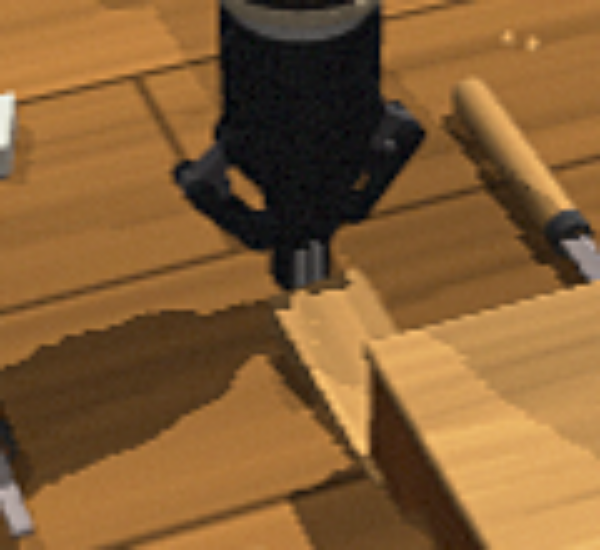

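View pics/t3.png

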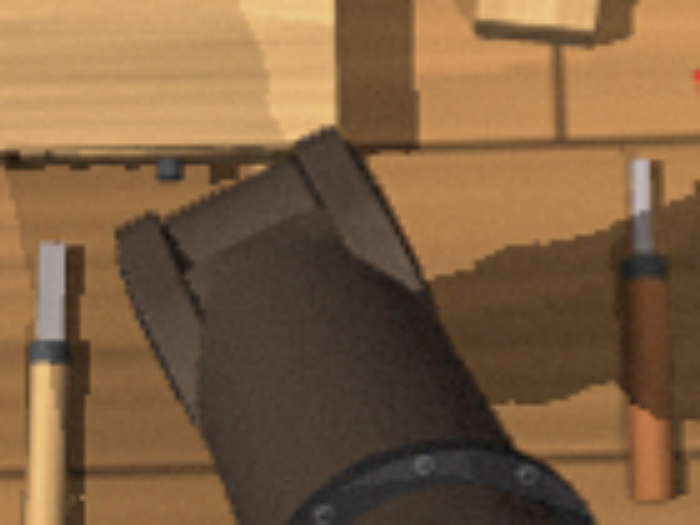

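The case hasn't moved (lid corners within 0.2 mm, plane fit level), and the wedge is jammed with a push that peaked at 13 N. I back the fingers off and go up to press the lid.

Call:
step_arm([
  [-0.06, 0, 0, 0, 0, 0, -1],
  [-0.2, 0, 0, 0, 0.004, 0, -1],
  [-0.4, 0, -0.05, 0, 0, 0, -1],
  [-0.2, 0, -0.6, 0, 0, 0, -1],
  [0, 0, -0.8, 0, 0, 0, -1],
  [0, 0, -0.8, 0, 0, 0, -1],
  [0, 0, 0, 0, 0, 0, -1],
])

```text
time_s: 5.15
tcp_pos: [0.4804, 0.0164, 0.1225]
eef_rot: [1.0, 0.028, 0.0, 0.001]
ft_force: [0.6, -0.1, 0.1]
opening: -0.0002
```

```bash
python3 go.py 0.66 0.024 0.10 0;python3 - <<'E'
from h import *
p,d=snapshot('scene');cv2.imwrite('pics/s4.png',cv2.resize(p[150:260,200:320],None,fx=5,fy=5))
p,d=snapshot('top');cv2.imwrite('pics/t4.png',cv2.resize(p[140:245,175:315],None,fx=5,fy=5))
r,b,f,z=chest('top',d);print(r,b.round(1),f,z)
E
```

```text
t 5.15 p [0.4804 0.0164 0.1225] yaw 0.0565 zax [ 2.0e-04 -1.7e-03 -1.0e+00] F [ 0.61 -0.12  0.13] op -0.00015344213749739007
tool shift in rows of 0.05: [3.596 0.049 0.45 ]
rot shares [ 0.0011 -0.0001  0.036 ]
((762.2733764648438, 172.6299591064453), (346.269775390625, 246.57009887695312), 89.18412017822266) [[636.5   1.3]
 [883.1  -2.2]
 [888.  344. ]
 [641.5 347.5]] [0.00053192 0.00020271 0.07478007] 0.07522560268428857
```

View pics/s4.png

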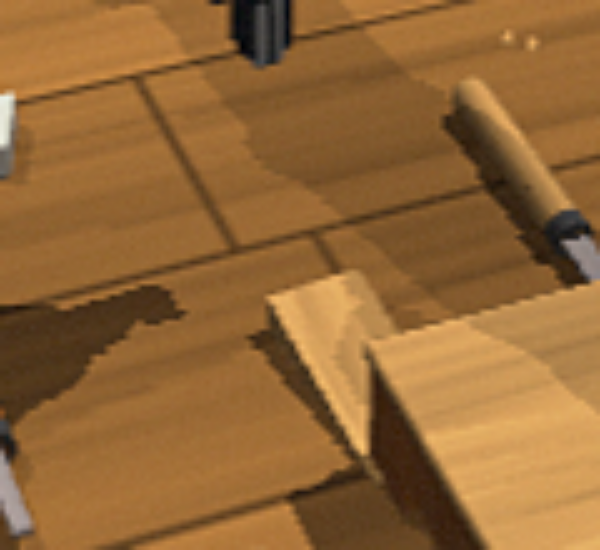

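View pics/t4.png

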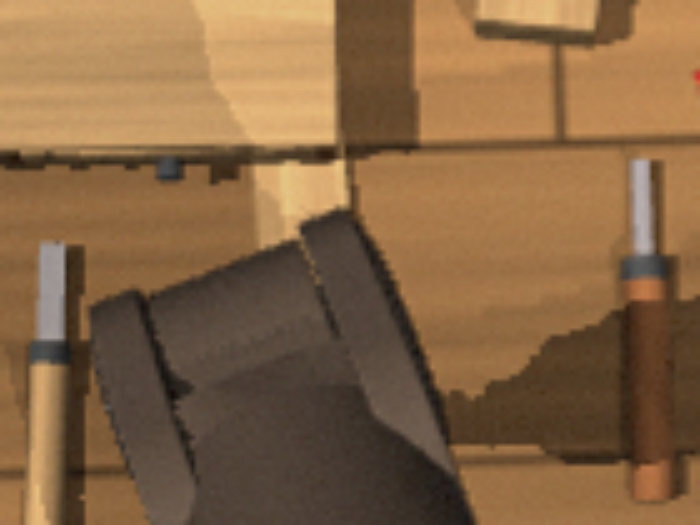

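The wedge stays jammed flat under the corner after the fingers left, with heel top corners at about (253,209) and (271,204) in the scene view. I check the heel and move over the press spot.

Run:
```python
from h import *
w=cast('scene',[[253.1,209],[270.7,203.9]],.021);print(w,w.mean(0)+np.array([.12,.0066,0]))
```

```text
[[ 0.53531412 -0.00425404  0.021     ]
 [ 0.53393745  0.04348931  0.021     ]] [0.65462579 0.02621764 0.021     ]
```

Call:
step_arm([
  [0.6, 0, 0, 0, 0, 0.01, -1],
  [0.6, 0.02, 0, 0, 0, 0.01, -1],
  [0.6, 0.02, 0, 0, 0, 0.01, -1],
  [0.6, 0, 0, 0, 0, 0, -1],
  [0.6, 0, 0.1, 0, 0, 0, -1],
  [0.4, 0, 0.1, 0, 0, 0, -1],
  [0, 0, 0.1, 0, 0, 0, -1],
])

```text
time_s: 5.95
tcp_pos: [0.6495, 0.0162, 0.0917]
eef_rot: [1.0, 0.004, -0.008, 0.003]
ft_force: [0.5, 0.8, -1.3]
opening: 0.0003
```

```bash
python3 go.py 0.66 0.024 0.078 0
```

```text
t 5.95 p [0.6495 0.0162 0.0917] yaw 0.0071 zax [-0.0162 -0.006  -0.9999] F [ 0.52  0.76 -1.32] op 0.00025123914663872406
tool shift in rows of 0.05: [ 0.215 -0.155  0.27 ]
rot shares [0.0038 0.0103 0.0046]
```

Call:
step_arm([
  [0.22, -0.15, 0, 0.004, 0.01, 0, -1],
  [0, 0, 0.1, 0, 0, 0, -1],
  [0, 0, 0.1, 0, 0, 0, -1],
  [0, 0, 0.04, 0, 0, 0, -1],
])

```text
time_s: 6.35
tcp_pos: [0.6575, 0.0249, 0.075]
eef_rot: [1.0, 0.004, -0.003, -0.0]
ft_force: [-4.1, -0.3, 18.5]
opening: -0.0001
```

```bash
python3 go.py 0.66 0.024 0.075 0
```

```text
t 6.35 p [0.6575 0.0249 0.075 ] yaw 0.0084 zax [-5.5e-03  4.0e-04 -1.0e+00] F [-4.07 -0.28 18.54] op -0.00012590810680618514
tool shift in rows of 0.05: [ 0.051  0.017 -0.   ]
rot shares [-0.0003  0.0035  0.0053]
```

18 N on the lid and it holds at z = 0.075: no rocking. I hold it.

Call:
step_arm([
  [0, 0, 0.03, 0, 0, 0, -1],
  [0, 0, 0.03, 0, 0, 0, -1],
  [0, 0, 0.03, 0, 0, 0, -1],
  [0, 0, 0.03, 0, 0, 0, -1],
  [0, 0, 0.03, 0, 0, 0, -1],
  [0, 0, 0.03, 0, 0, 0, -1],
])

```text
time_s: 6.95
tcp_pos: [0.6574, 0.0249, 0.0751]
eef_rot: [1.0, 0.004, 0.001, 0.0]
ft_force: [-2.4, -0.4, 8.7]
opening: 0.0001
```

```bash
python3 go.py
python3 - <<'E'
from h import *
p,d=snapshot('scene');cv2.imwrite('pics/s5.png',cv2.resize(p[110:330,190:490],None,fx=2.5,fy=2.5))
E
python3 go.py
```

```text
t 6.95 p [0.6574 0.0249 0.0751] yaw 0.0084 zax [ 2.6e-03 -9.0e-04 -1.0e+00] F [-2.44 -0.41  8.7 ] op 9.100718227473894e-05
t 7.0 p [0.6575 0.0249 0.0752] yaw 0.0084 zax [ 2.7e-03 -9.0e-04 -1.0e+00] F [-3.14  0.12  9.02] op 0.0004740690639679785
```

View pics/s5.png

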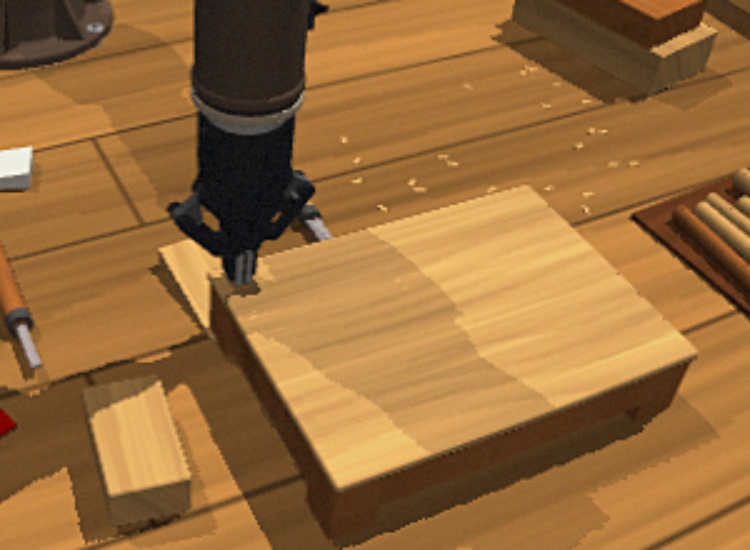

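The picture shows the fingertips on the lid over the short foot, the case level and the wedge still in place. I let go, then feel the heel once more with a light push, to be sure the press did not loosen the jam.

Call:
step_arm([
  [0, 0, -0.2, 0, 0, 0, -1],
  [0, 0, -0.5, 0, 0, 0, -1],
  [-0.8, 0, -0.2, 0, 0, -0.01, -1],
  [-0.8, 0, 0, 0, 0, -0.01, -1],
  [-0.8, 0, 0, 0, 0, -0.01, -1],
  [-0.8, 0, 0, 0, 0, 0, -1],
  [-0.4, 0, 0, 0, 0, 0, -1],
  [0, 0, 0, 0, 0, 0, -1],
])

```text
time_s: 7.8
tcp_pos: [0.47, 0.0176, 0.1257]
eef_rot: [1.0, 0.029, 0.004, 0.002]
ft_force: [0.3, 0.4, 0.3]
opening: -0.0001
```

```bash
python3 go.py 0.50 0.0165 0.008 0.055;python3 - <<'E'
from h import *
p,d=snapshot('scene')
cv2.imwrite('pics/s6.png',cv2.resize(p[150:260,200:320],None,fx=5,fy=5))
p,d=snapshot('top')
r,b,f,z=chest('top',d);print(r,b.round(1),f,z)
E
```

```text
t 7.8 p [0.47   0.0176 0.1257] yaw 0.057 zax [ 0.0089 -0.0032 -1.    ] F [0.3  0.38 0.28] op -6.614592039597196e-05
tool shift in rows of 0.05: [0.577 0.048 2.36 ]
rot shares [ 0.0023 -0.0056  0.0013]
((762.2713623046875, 172.45303344726562), (345.9202880859375, 246.5819549560547), 89.16818237304688) [[636.5   1.3]
 [883.   -2.3]
 [888.1 343.6]
 [641.5 347.2]] [ 3.73801565e-04 -4.99334070e-05  7.49148244e-02] 0.07520555237294624
```

View pics/s6.png

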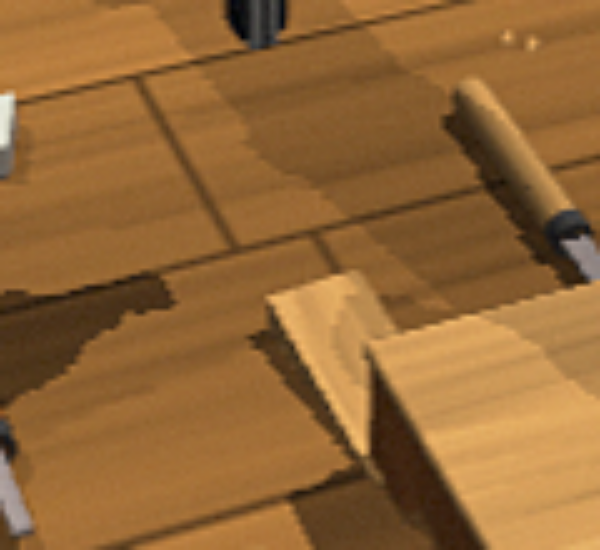

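The wedge has not moved: its heel corners are again at (253,209) and (271,204) in the scene view. The case is level. Now down behind the heel for the feel test.

Call:
step_arm([
  [0.2, 0, 0.7, 0.002, -0.005, 0, -1],
  [0.2, 0.03, 0.7, 0, 0, 0, -1],
  [0.1, 0, 0.7, 0, 0, 0, -1],
  [0, 0, 0.25, 0, 0, 0, -1],
  [0, 0, 0, 0, 0, 0, -1],
])

```text
time_s: 8.4
tcp_pos: [0.5117, 0.0188, 0.0068]
eef_rot: [1.0, 0.027, 0.008, -0.001]
ft_force: [-0.7, -0.6, 0.3]
opening: 0.0002
```

```bash
python3 go.py 0.518 0.018 0.008 0.055
```

```text
t 8.4 p [0.5117 0.0188 0.0068] yaw 0.0545 zax [ 0.0162  0.002  -0.9999] F [-0.68 -0.57  0.26] op 0.00016512604803823157
tool shift in rows of 0.05: [ 0.126  0.023 -0.022]
rot shares [-0.0007 -0.0104 -0.0003]
```

Call:
step_arm([
  [0.1, 0, -0.02, 0, -0.01, 0, -1],
  [0.08, 0, 0, 0, 0, 0, -1],
])

```text
time_s: 8.6
tcp_pos: [0.5225, 0.0197, 0.008]
eef_rot: [1.0, 0.027, 0.0, -0.001]
ft_force: [0.1, 0.3, 0.3]
opening: -0.0002
```

Call:
step_arm([
  [0.06, 0, 0, 0, 0, 0, -1],
])

```text
time_s: 8.7
tcp_pos: [0.5249, 0.0198, 0.0082]
eef_rot: [1.0, 0.027, -0.001, -0.0]
ft_force: [-11.9, 0.8, 1.5]
opening: -0.0
```

Call:
step_arm([
  [0.06, 0, 0, 0, 0, 0, -1],
])

```text
time_s: 8.8
tcp_pos: [0.525, 0.0198, 0.0081]
eef_rot: [1.0, 0.027, -0.003, 0.0]
ft_force: [-14.9, 0.7, 9.6]
opening: 0.0002
```

The heel resists 12–15 N at once, at the same place, so the jam is snug. I back off and press a second time, since the wedge may have gone a fraction further.

Call:
step_arm([
  [-0.06, 0, 0, 0, 0, 0, -1],
  [-0.2, 0, 0, 0, 0.004, 0, -1],
  [-0.4, 0, -0.05, 0, 0, 0, -1],
  [-0.2, 0, -0.6, 0, 0, 0, -1],
  [0, 0, -0.8, 0, 0, 0, -1],
  [0, 0, -0.8, 0, 0, 0, -1],
  [0.6, 0, 0, 0, 0, 0.01, -1],
  [0.6, 0.02, 0, 0, 0, 0.01, -1],
  [0.6, 0, 0, 0, 0, 0.01, -1],
  [0.6, -0.05, 0, 0, 0, 0, -1],
  [0.6, -0.05, 0.1, 0, 0, 0, -1],
  [0.3, -0.05, 0.1, 0, 0, 0, -1],
])

```text
time_s: 10.0
tcp_pos: [0.6484, 0.0258, 0.1244]
eef_rot: [1.0, 0.002, 0.01, 0.002]
ft_force: [-0.2, -0.9, -0.2]
opening: -0.0001
```

```bash
python3 go.py 0.66 0.024 0.077 0
```

```text
t 10.0 p [0.6484 0.0258 0.1244] yaw 0.0036 zax [ 0.0202 -0.0036 -0.9998] F [-0.19 -0.93 -0.23] op -9.404949418703978e-05
tool shift in rows of 0.05: [0.213 0.034 0.953]
rot shares [ 0.0023 -0.0129  0.0023]
```

Call:
step_arm([
  [0.2, 0.03, 0.3, 0.002, -0.012, 0, -1],
  [0, 0, 0.3, 0, 0, 0, -1],
  [0, 0, 0.15, 0, 0, 0, -1],
  [0, 0, 0.1, 0, 0, 0, -1],
  [0, 0, 0, 0, 0, 0, -1],
])

```text
time_s: 10.5
tcp_pos: [0.659, 0.0249, 0.0807]
eef_rot: [1.0, 0.002, 0.003, 0.0]
ft_force: [0.3, -0.2, 0.0]
opening: 0.0001
```

```bash
python3 go.py 0.66 0.024 0.075 0
```

```text
t 10.5 p [0.659  0.0249 0.0807] yaw 0.0039 zax [ 5.7e-03 -6.0e-04 -1.0e+00] F [ 0.33 -0.23  0.02] op 6.120074073065228e-05
tool shift in rows of 0.05: [0.018 0.017 0.114]
rot shares [ 0.0004 -0.0036  0.0025]
```

Call:
step_arm([
  [0, 0, 0.07, 0, 0, 0, -1],
  [0, 0, 0.06, 0, 0, 0, -1],
  [0, 0, 0.04, 0, 0, 0, -1],
  [0, 0, 0.04, 0, 0, 0, -1],
])

```text
time_s: 10.9
tcp_pos: [0.6589, 0.0249, 0.0751]
eef_rot: [1.0, 0.002, 0.005, 0.001]
ft_force: [-8.7, -1.9, 19.0]
opening: -0.0002
```

Call:
step_arm([
  [0, 0, 0.03, 0, 0, 0, -1],
  [0, 0, 0.03, 0, 0, 0, -1],
  [0, 0, 0.03, 0, 0, 0, -1],
  [0, 0, 0.03, 0, 0, 0, -1],
])

```text
time_s: 11.3
tcp_pos: [0.6589, 0.025, 0.0752]
eef_rot: [1.0, 0.002, 0.006, 0.001]
ft_force: [-5.8, -1.2, 11.0]
opening: -0.0003
```

Call:
step_arm([
  [0, 0, -0.2, 0, 0, 0, -1],
  [0, 0, -0.6, 0, 0, 0, -1],
  [-0.7, 0, -0.3, 0, 0, 0, -1],
  [-0.8, 0, 0, 0, 0, 0, -1],
  [-0.8, 0, 0, 0, 0, 0, -1],
  [-0.8, 0, 0, 0, 0, 0, -1],
  [-0.6, 0, -0.5, 0, 0, 0, -1],
  [0, 0, -0.5, 0, 0, 0, -1],
  [0, 0, 0, 0, 0, 0, -1],
])

```text
time_s: 12.2
tcp_pos: [0.4668, 0.0253, 0.1855]
eef_rot: [1.0, 0.002, 0.011, 0.002]
ft_force: [0.3, 0.1, -0.6]
opening: 0.0002
```

```bash
python3 go.py;python3 - <<'E'
from h import *
p,d=snapshot('scene')
cv2.imwrite('pics/s7.png',cv2.resize(p[110:330,130:490],None,fx=2.2,fy=2.2))
cv2.imwrite('pics/s7c.png',cv2.resize(p[150:260,200:320],None,fx=5,fy=5))
p,d=snapshot('top');cv2.imwrite('pics/t7.png',p)
r,b,f,z=chest('top',d);print(r,b.round(1),f,z)
E
```

```text
t 12.2 p [0.4668 0.0253 0.1855] yaw 0.0039 zax [ 0.0222 -0.0035 -0.9997] F [ 0.32  0.09 -0.65] op 0.0002098571441884742
((762.3909912109375, 172.5989532470703), (346.2027587890625, 246.5898895263672), 89.21392059326172) [[636.7   1.2]
 [883.3  -2.2]
 [888.  344. ]
 [641.5 347.4]] [-0.00019129 -0.00037702  0.07541657] 0.07520955420086983
```

View pics/s7c.png

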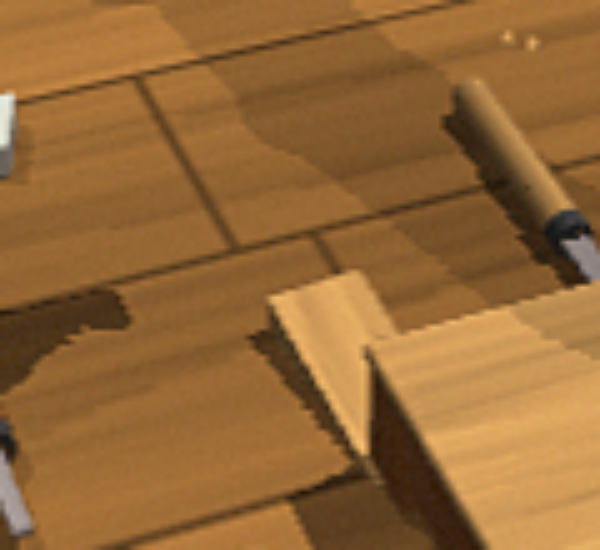

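View pics/t7.png

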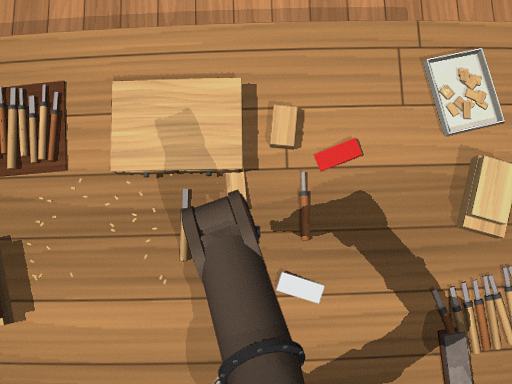

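The wedge sits under the short foot, with its heel again at (253,209)–(271,204) in the scene view. In the top view the chisel (185,225), gouge (305,205) and blank (284,126) are where they started, and the arm is clear. I hand in.

```bash
python3 -c "
from cell import *
print(job_done())"
```

```text
the job is handed in; nothing more can be done
None
```

The wedge is jammed snugly under the case's short front right foot, and the case stood firm when I pressed the lid above it. I handed the job in at about 12.3 s of the 38 s allowed; no verdict came back.

- **Wedge:** I pushed the heel with shut fingertips until the resistance jumped to 13 N. The tip is about 15 mm under the foot and within about 2 mm of its middle. When I felt the heel again after the first press, it resisted 12–15 N at once, in the same place.
- **Press test:** I pressed twice above the foot, peaking at about 19 N and holding 9–11 N. The fingertips stayed at 75 mm, the lid's level height, so the case did not rock.
- **Last checks:** After letting go, the camera showed the lid level to under 0.001 rad and its corners moved by no more than about 0.2 mm. The wedge was unmoved, the chisel, gouge and blank were in place by eye, and the arm was clear of everything.
- **Not measured:** I could not measure the load on the wedge directly. I judged it from the stiff heel and from the lid not giving way.

No check failed or disagreed with another.

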